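# Pin the test jig's swing arm closed

## Task

Swing the test jig's arm by its brass knob all the way to its stop post, so that the hole in the arm lies over the hole in the jig's base. Then take the long locking pin, the one whose head stands highest in the pin rack, and push it down through both holes until its head sits fully home on the arm; let go and leave it standing there.

Things in the scene. Friction and masses are not known exactly. Their poses are not given: they have to be found in the camera images.
- swing_arm (a joint): Angle (rad) of the test jig's steel swing arm about its upright pivot; 0: closed on its stop, arm hole exactly over the base hole; 1.2: fully open. Closing turns anticlockwise seen from above, takes about 0.6 N at the knob, and it stays where left. Arm 42 mm wide, from 38 to 50 mm above the bench, with a 20 mm through hole, chamfered, 85 mm from the pivot axis.
- swing_knob (a point): Point on the axis of the arm's upright round brass knob, 74 mm above the bench. The knob stands on the arm, top 86 mm above the bench; grip part 20 mm in diameter, from 64 to 84 mm. It is 140 mm from the pivot axis, 55 mm beyond the arm hole, and moves with the arm. Its x axis points along the arm to the pivot.
- jig_hole (a point): Mouth centre of the blind hole (20 mm wide, 31 mm deep, chamfered) in the boss of the jig's fixed aluminium base (162 x 66 mm, left half of the bench), 36 mm above the bench. The pivot axis is 85 mm away along this point's +x; the closed arm's knob 55 mm along -x. z up. The open arm lies to its +y; a 10 mm stop post, 54 mm high, is at x +45, y -26 mm.
- long_pin_center (a point): Centre of the loose steel pin, 70 mm long, z up its axis. Head 22 mm in diameter, 9 to 35 mm above; shank 14 mm, its last 8 mm tapered to a 7 mm tip 35 mm below. Fully home it is 5 mm above jig_hole. It stands 24 mm deep in a 3-hole rack (126x44x30 mm, on the right, holes 40 mm apart in a row within 15 deg of world x). The two short pins have like heads, 20 mm lower.
Things that resemble listed ones, but are neither listed nor needed, are in the scene too. What is shaped like the part that bears long_pin_center but blue is not meant.

How it is judged (in metres and radians):
On the way:
1. the arm is swung closed so that the holes line up (value of joint swing_arm below 0.08 rad), for 0.2 s.
At the end, for the whole second after the job is handed in: The arm is closed (within 0.1 rad of its stop) and the long pin stands in both holes: its axis within 12 mm of the base hole's centre, upright within 10 degrees, its head within 7 mm of fully home on the arm (value of joint swing_arm below 0.1 rad and z of long_pin_center in the frame of jig_hole below 0.012 m and horizontal distance between long_pin_center and jig_hole below 0.012 m and angle between long_pin_center's own z axis and vertical below 0.175 rad); the robot touches nothing.
It also fails if it takes over 61 s, if anything falls off the work surface, if the arm or the gripper's body presses on something with over 40 N, if the wrist force passes 120 N, or if a joint passes its speed limit or range.

## Robot

A 6-joint arm with a two-finger parallel gripper is mounted at the origin on a cart in front of the work surface, level with it; the furniture and walls round the work are solid. World frame = base frame: x ahead of the robot, y to its left, z up, the work surface at z = 0. Lengths are in m, angles in degrees, forces in N, time in s.
With the tool pointing down it reaches from about 0.25 to 0.725 m from the base axis. Payload 9.7 kg.
Tool frame: the origin (TCP) lies on the centre line of the jaws, within the pads' length; the fingertips stand 14 mm ahead of it and the grasp point (between the pads) lies 5 mm behind it; z points along the fingers, y is the line along which they close (so a half turn about z gives the same grasp; the last joint's range is limited). The gripper opens to 85 mm and grips with 20 to 120 N. Pads are 22 mm wide; open, the fingers measure 114 mm over their backs; the gripper's body (76 mm by 85 mm) begins 54 mm behind the grasp point. The pads swing forward as they close: fully open they stand 13 mm farther back than shut.
Start: joints at [63.541, 4.979, 10.078, 95.1, 0, 90], TCP at [0.245, 0.492, 0.223] pointing down, gripper open.
Joint ranges: [-179.16, 179.16], [-48.56, 103.87], [-65.8, 70.77], [-126.05, 130.52], [-82.76, 87.17], [-180, 180]. Speed limits (degrees/s): [127.2, 127.2, 147.25, 180, 180, 180].

## Interface

Orientations are given as [roll, pitch, yaw] about the fixed x, y, z axes, in that order (R = Rz(yaw) Ry(pitch) Rx(roll)).
In Python, from workcell import bot, camera, get_calibration, ticket gives the robot as it stands. The module is installed in compiled form; this text tells all that it offers.
- The arm moves only by the tool send_rows, never from a script. Its arguments are lists of equal length, an entry for each row: "linear": the shift along the tool's x, y, z in m, a list of three; "twist": the turn, a rotation vector about the tool's x, y, z in units of 10 degrees (1.0 is 10 degrees), a list of three; "gripper": the opening in per cent of the stroke, from 0 (shut) to 100 (fully open). In form: {"linear": [[x, y, z], ...], "twist": [[wx, wy, wz], ...], "gripper": [gripper, ...]}. A call has 1 to 8 rows; each row shifts and turns the commanded pose from where the row before left it, along the tool's axes as they then stand; what a row does not reach is not made up. A row lasts 1/8 s, in which the tool goes at most 62.5 mm and 10.7 degrees, less where a joint would pass 70% of its speed; a pose out of reach is approached as far as the arm can. A call with a gripper value outside its range is refused whole. The fingers move at their own pace and stop on an object; "grip_force" is the grip in N (left out, the last holds). Time passes only in rows, so rows that do not move let the fingers close. It gives the time, the measured TCP pose, the force, the opening and the grip force at its end, in the units of the state.
- bot.get_obs(): the state, without advancing time (a new reading comes with each control period).
- camera(name): name is "scene" or "side" or "wrist"; returns the picture (400x640x3 uint8, red, green, blue); there is no depth.
- get_calibration(name): a dict with "fx", "fy", "cx", "cy" (pixels), "origin" and "orientation" of the camera in the world; the wrist camera has in their place "hand_eye" (4x4, takes a point from camera to tool coordinates, whose origin is the TCP and whose axes are the flange's). Camera axes: x right, y down, z forward; pixel columns grow to the right and rows downward; lengths in m; the calibration is good to about 2 mm. A picture is of the moment at which its call begins: read the wrist's pose just before it. get_calibration takes no time and is no camera call.
- ticket.job_done(): hands the job in; it is judged then, once.
The state is a dict: "time": time; "q": joint angles; "qd": joint speeds; "joint_efforts": joint torques, N m; "ee_pos": TCP position; "tcp_rot": TCP orientation; "wrist_force": force on the tool from outside, world axes, zero at the start; "torque": the same for the moment, N m; "opening": finger opening in m; "grasp_force": force on a finger pad.
Only numpy, scipy, OpenCV 4.12 (cv2) and the standard library are available. Lean on these libraries where they do the work, as an engineer would, in place of code of your own. Each camera call takes 0.05 s, during which the arm holds its last target. There are 200 camera calls.

## Working session

There is one attempt and no reset: what is moved stays moved. The work goes in short steps, Python scripts to look and compute and a tool call to move; the robot and the scene stay as the last step left them, time stands still between calls to the robot, and variables do not carry over. Pictures are saved under pics/ and viewed, at most 10 in all, crops included, and the job is handed in when it is done.

Besides the shell and the picture viewer there is one more tool, called after "Call:" as a command line: name --argument value ..., lists and objects as JSON in quotes. send_rows: Moves the arm, as the interface text tells. Its arguments: {"type":"object","properties":{"linear":{"type":"array"},"twist":{"type":"array"},"gripper":{"type":"array"},"grip_force":{"type":"number"}},"required":["linear","twist","gripper"]}

```bash
mkdir -p pics; cat > h.py <<'E'
import numpy as np, cv2
from scipy.spatial.transform import Rotation as R
from workcell import bot, camera, get_calibration, ticket
def save(n,f):
    im=camera(n); cv2.imwrite('pics/'+f,im[:,:,::-1]); return im
def rot(o):
    o=np.array(o,float)
    return o if o.shape==(3,3) else R.from_euler('xyz',o,degrees=True).as_matrix()
E
python3 - <<'E'
from h import *
o=bot.get_obs(); print(o)
for n in("scene","side","wrist"): print(n,get_calibration(n)); 
a=save("scene","s0.png"); b=save("side","d0.png"); save("wrist","w0.png")
E
```

```text
{'time': 0.0, 'q': array([6.35393596e+01, 5.01019008e+00, 1.00338502e+01, 9.50995072e+01,
       1.15129877e-03, 9.00000712e+01]), 'qd': array([ 0.04127462,  0.11197514, -0.0325671 , -0.08099968,  0.03821443,
        0.00247901]), 'joint_efforts': array([ 1.16763390e-04, -5.20389891e+01,  4.64803469e+01,  1.64969423e-02,
        1.24055441e-05,  2.91752406e-05]), 'ee_pos': array([0.24495619, 0.49216571, 0.2221864 ]), 'tcp_rot': array([-1.79924153e+02, -1.15120346e-03,  1.53539287e+02]), 'wrist_force': array([-0.5567078 ,  0.23813073,  0.16171162]), 'torque': array([0.02536596, 0.02542726, 0.01793732]), 'grasp_force': 0.0, 'opening': 0.08575678820467761}
scene {'fx': 433.0305051877025, 'fy': 433.0305051877025, 'cx': 324.6433407732387, 'cy': 197.4455618799197, 'origin': array([-0.37504557, -0.70387432,  0.78816553]), 'orientation': array([-123.04275114,   -0.74163357,  -51.28421905])}
side {'fx': 492.4519774338389, 'fy': 492.4519774338389, 'cx': 312.16792801819423, 'cy': 198.46811958315146, 'origin': array([ 0.53258507, -1.10641219,  0.87784096]), 'orientation': array([-126.30815142,    0.18391635,    4.64926238])}
wrist {'fx': 300.5955846698026, 'fy': 300.5955846698026, 'cx': 316.4307974599368, 'cy': 196.201090638051, 'hand_eye': array([[ 1.91988568e-03, -9.60301666e-01, -2.78957030e-01,
         7.14841571e-02],
       [ 9.99998141e-01,  1.89295878e-03,  3.65900932e-04,
        -1.80350399e-03],
       [ 1.76678885e-04, -2.78957214e-01,  9.60303515e-01,
        -1.50550620e-01],
       [ 0.00000000e+00,  0.00000000e+00,  0.00000000e+00,
         1.00000000e+00]])}
```

View pics/s0.png

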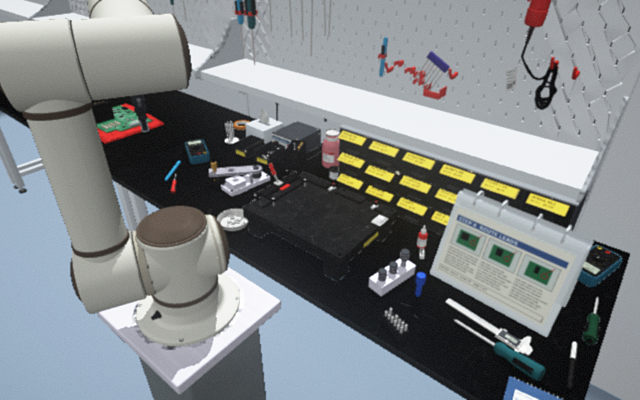

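View pics/d0.png

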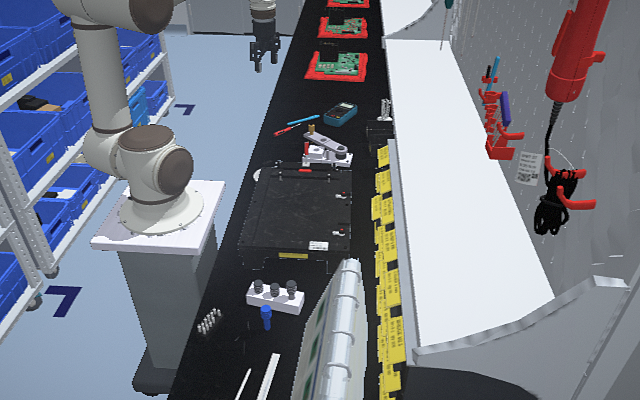

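View pics/w0.png

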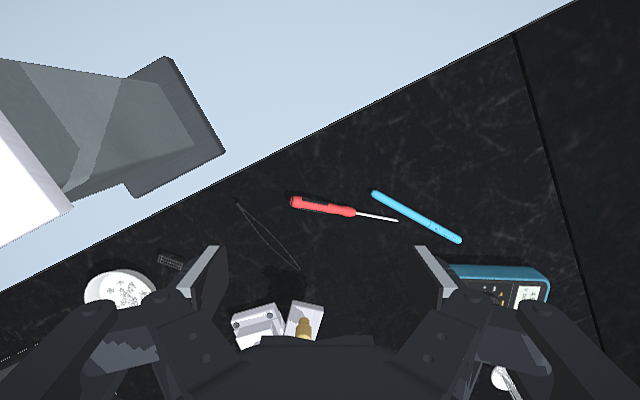

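The scene view shows the jig near (240,178) and the rack near (392,275). In the side view they are near (328,148) and (275,295). The wrist view shows the jig partly, near (285,325). I'll enlarge these areas.

```bash
python3 - <<'E'
from h import *
s=cv2.imread('pics/s0.png');d=cv2.imread('pics/d0.png')
def c(im,x,y,w=80,h=60): return cv2.resize(im[y:y+h,x:x+w],(400,300),interpolation=cv2.INTER_CUBIC)
a=np.vstack([np.hstack([c(s,200,145),c(s,360,240)]),np.hstack([c(d,285,115),c(d,235,265)])])
cv2.imwrite('pics/c0.png',a)
E
```

```text
(no output)
```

View pics/c0.png

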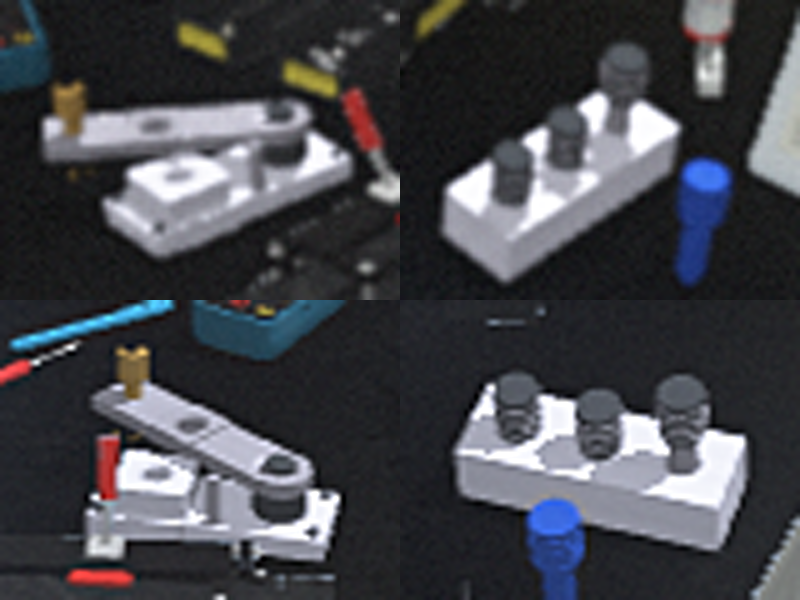

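In the enlarged view (5x), these are the full-frame pixels:

| Point | Scene | Side |
|---|---|---|
| Knob top | (214,162.4) | (311.6,125) |
| Arm hole | (231,170) | (323.8,140.2) |
| Jig hole | (236.4,180.2) | (316.2,149.6) |
| Pivot | (256.6,166.2) | (341.2,148) |
| Long pin head (rear right) | (405,251.4) | (291.6,282.2) |

The short pins also show clearly, and the blue look-alike stands loose beside the rack.

```bash
cat >> h.py <<'E'
def ray(n,p,pose=None):
    k=get_calibration(n); v=np.array([(p[0]-k['cx'])/k['fx'],(p[1]-k['cy'])/k['fy'],1.])
    if n=='wrist':
        T=np.eye(4); T[:3,:3]=rot(pose[1]); T[:3,3]=pose[0]; T=T@k['hand_eye']
        Rm,o=T[:3,:3],T[:3,3]
    else: Rm,o=rot(k['orientation']),np.array(k['origin'])
    v=Rm@v; return o,v/np.linalg.norm(v)
def tri(rs):
    A=sum(np.eye(3)-np.outer(v,v) for o,v in rs); b=sum((np.eye(3)-np.outer(v,v))@o for o,v in rs)
    x=np.linalg.solve(A,b); return x,[np.linalg.norm(np.cross(x-o,v)) for o,v in rs]
def atz(r,z): o,v=r; return o+v*(z-o[2])/v[2]
def proj(n,X,pose=None):
    k=get_calibration(n)
    if n=='wrist':
        T=np.eye(4); T[:3,:3]=rot(pose[1]); T[:3,3]=pose[0]; T=T@k['hand_eye']; Rm,o=T[:3,:3],T[:3,3]
    else: Rm,o=rot(k['orientation']),np.array(k['origin'])
    c=Rm.T@(np.array(X)-o); return np.array([k['fx']*c[0]/c[2]+k['cx'],k['fy']*c[1]/c[2]+k['cy']])
E
python3 - <<'E'
from h import *
np.set_printoptions(precision=4,suppress=True)
P=dict(knob=((214,162.4),(311.6,125),.086),ahole=((231,170),(323.8,140.2),.05),jhole=((236.4,180.2),(316.2,149.6),.036),piv=((256.6,166.2),(341.2,148),.056),
pin=((405,251.4),(291.6,282.2),.076),s1=((382.5,268.5),(258.7,282),.056),s2=((393.5,262),(274.8,285),.056))
for k,(a,b,z) in P.items():
    ra,rb=ray('scene',a),ray('side',b); x,e=tri([ra,rb]); print(k,x,np.round(e,4),atz(ra,z)[:2],atz(rb,z)[:2])
o=bot.get_obs(); print(rot(o['tcp_rot']))
E
```

```text
knob [0.4062 0.3913 0.0838] [0.0008 0.0008] [0.4029 0.3865] [0.4065 0.3887]
ahole [0.4504 0.3615 0.0447] [0.0005 0.0005] [0.445  0.3546] [0.4509 0.3512]
jhole [0.4279 0.3106 0.0349] [0.0011 0.0011] [0.4257 0.3074] [0.4281 0.3109]
piv [0.5116 0.2967 0.0558] [0.0014 0.0014] [0.513  0.2988] [0.5115 0.2936]
pin [ 0.4211 -0.3389  0.0759] [0.0013 0.0013] [ 0.4198 -0.3403] [ 0.4214 -0.3373]
s1 [ 0.3442 -0.3235  0.0589] [0.002 0.002] [ 0.3489 -0.3198] [ 0.3434 -0.3234]
s2 [ 0.3823 -0.3315  0.0596] [0.0012 0.0012] [ 0.3871 -0.3284] [ 0.3815 -0.3298]
[[-0.8953  0.4455 -0.0005]
 [ 0.4455  0.8953 -0.0009]
 [ 0.     -0.001  -1.    ]]
```

Triangulated heights and the 85 mm and 140 mm distances all match the text. The arm stands about 0.55 rad open. I'll move over the jig, turning the tool x axis toward the pivot.

Call:
send_rows --linear '[[-0.049,-0.0116,0],[-0.049,-0.0116,0],[-0.049,-0.0116,0],[-0.049,-0.0116,0],[-0.049,-0.0116,0],[0,0,0],[0,0,0],[0,0,0]]' --twist '[[0,0,0],[0,0,0],[0,0,0],[0,0,0],[0,0,0],[0,0,1.05],[0,0,1.05],[0,0,1.05]]' --gripper '[100,100,100,100,100,100,100,100]'

```text
time: 1.15
ee_pos: [0.4386, 0.331, 0.2225]
tcp_rot: [-180.0, 0.0, 121.7]
wrist_force: [-0.9, 0.5, -0.5]
opening: 0.0854
grasp_force: 0.0
```

Call:
send_rows --linear '[[0,0,0],[0,0,0],[0,0,0],[0,0,0],[0,0,0],[0,0,0],[0,0,0],[0,0,0]]' --twist '[[0,0,1.05],[0,0,1.05],[0,0,1.05],[0,0,1.05],[0,0,1.05],[0,0,1.05],[0,0,1.05],[0,0,1.05]]' --gripper '[100,100,100,100,100,100,100,100]'

```text
time: 2.15
ee_pos: [0.4385, 0.3312, 0.2226]
tcp_rot: [180.0, 0.0, 37.7]
wrist_force: [0.1, 0.8, 0.2]
opening: 0.0856
grasp_force: 0.0
```

Call:
send_rows --linear '[[0,0,0],[0,0,0],[0,0,0],[0,0,0],[0,0,0],[0,0,0],[0,0,0],[0,0,0]]' --twist '[[0,0,1.05],[0,0,1.05],[0,0,1.05],[0,0,1.05],[0,0,1.05],[0,0,1.05],[0,0,0],[0,0,0]]' --gripper '[100,100,100,100,100,100,100,100]'

```text
time: 3.15
ee_pos: [0.5135, 0.0615, 0.2233]
tcp_rot: [-168.7, 5.7, 0.5]
wrist_force: [0.0, 0.6, 0.5]
opening: 0.0856
grasp_force: 0.0
```

```bash
python3 - <<'E'
from h import *
o=bot.get_obs(); print(o['time'],o['q'],o['ee_pos'],o['tcp_rot']); save("wrist","w1.png")
np.save('p1.npy',np.array([o['ee_pos'],o['tcp_rot']]))
E
```

```text
3.15 [  0.46608897   5.80583647  10.1488727  100.07140615  11.26017934
 179.94251667] [0.5134656  0.06146955 0.22333426] [-168.73417095    5.71714268    0.52274762]
```

View pics/w1.png

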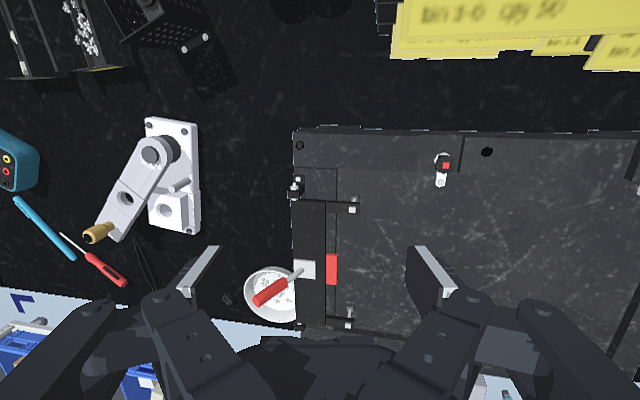

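The wrist joint ran into its limit, because q6 rises as yaw falls, so I'll use the outward yaw (about 140–170°) instead. The picture is still useful as an oblique view: knob top (88,238), arm hole (126,198), jig hole (166,210), pivot (151,150). I'll take one small row to see how the commanded pose carries on.

Call:
send_rows --linear '[[0,0,0]]' --twist '[[0,0,-1.0]]' --gripper '[100]'

```text
time: 3.32
ee_pos: [0.5133, 0.0628, 0.2235]
tcp_rot: [-167.9, 3.6, 10.7]
wrist_force: [-0.5, -0.4, -0.6]
opening: 0.0858
grasp_force: 0.0
```

```bash
python3 - <<'E'
from h import *
np.set_printoptions(precision=4,suppress=True)
o=bot.get_obs(); print(o['time'],o['q'],o['ee_pos'],o['tcp_rot'])
p=np.load('p1.npy')
for n,px,z in(('knobtop',(88,238),.086),('ahole',(126,198),.05),('jhole',(166,210),.036),('piv',(151,150),.056)): print(n,atz(ray('wrist',px,p),z))
E
```

```text
3.325 [  0.613    5.7853  10.1511 100.0737  11.2558 169.7596] [0.5133 0.0628 0.2235] [-167.9228    3.6319   10.6748]
knobtop [0.4041 0.3902 0.086 ]
ahole [0.4483 0.3528 0.05  ]
jhole [0.4282 0.3077 0.036 ]
piv [0.5166 0.2938 0.056 ]
```

```bash
cat >> h.py <<'E'
def plan(pts,cur=None):
    """pts: list of (xyz, yaw, nrows); tool down; prints rows for send_rows"""
    o=bot.get_obs(); p=np.array(o['ee_pos']); r=R.from_euler('xyz',o['tcp_rot'],degrees=True)
    if cur is not None: p=np.array(cur[0]); r=R.from_euler('xyz',[180,0,cur[1]],degrees=True)
    L=[];W=[]
    for x,yaw,n in pts:
        rt=R.from_euler('xyz',[180,0,yaw],degrees=True); rv=(r.inv()*rt).as_rotvec(); x=np.array(x); p0=p.copy(); r0=r
        for i in range(1,n+1):
            t=p0+(x-p0)*i/n; l=np.round(r.inv().apply(t-p),4); w=np.round(np.degrees((r.inv()*r0*R.from_rotvec(rv*i/n)).as_rotvec())/10,3)
            p=p+r.apply(l); r=r*R.from_rotvec(np.radians(w*10)); L.append(l.tolist()); W.append(w.tolist())
    for i in range(0,len(L),8): print('L',L[i:i+8]); print('W',W[i:i+8])
    print(p,r.as_euler('xyz',degrees=True))
E
python3 - <<'E'
from h import *
plan([([.404,.390,.2],139,14)])
E
```

```text
L [[-0.0032, -0.0235, 0.007], [0.0006, -0.0238, 0.0066], [0.0045, -0.0234, 0.0063], [0.0083, -0.0225, 0.0059], [0.0119, -0.021, 0.0055], [0.0151, -0.0189, 0.005], [0.018, -0.0162, 0.0046], [0.0204, -0.0133, 0.0041]]
W [[-0.076, -0.083, -0.915], [-0.076, -0.082, -0.915], [-0.075, -0.083, -0.915], [-0.076, -0.082, -0.915], [-0.076, -0.083, -0.914], [-0.076, -0.083, -0.915], [-0.075, -0.082, -0.915], [-0.076, -0.083, -0.915]]
L [[0.0224, -0.0099, 0.0036], [0.0236, -0.0063, 0.0032], [0.0245, -0.0025, 0.0027], [0.0245, 0.0015, 0.0024], [0.024, 0.0052, 0.0021], [0.023, 0.009, 0.0019]]
W [[-0.076, -0.082, -0.915], [-0.076, -0.083, -0.915], [-0.075, -0.082, -0.915], [-0.076, -0.083, -0.915], [-0.076, -0.083, -0.915], [-0.076, -0.082, -0.914]]
[0.40393438 0.39000139 0.19999519] [ 1.79995092e+02 -2.30373408e-03  1.38995618e+02]
```

Call:
send_rows --linear '[[-0.003,-0.0235,0.007],[0.0005,-0.024,0.0065],[0.0045,-0.0235,0.0065],[0.0085,-0.0225,0.006],[0.012,-0.021,0.0055],[0.015,-0.019,0.005],[0.018,-0.016,0.0045],[0.0205,-0.0135,0.004]]' --twist '[[-0.076,-0.083,-0.915],[-0.076,-0.083,-0.915],[-0.076,-0.083,-0.915],[-0.076,-0.083,-0.915],[-0.076,-0.083,-0.915],[-0.076,-0.083,-0.915],[-0.076,-0.083,-0.915],[-0.076,-0.083,-0.915]]' --gripper '[100,100,100,100,100,100,100,100]'

```text
time: 4.32
ee_pos: [0.4511, 0.2515, 0.2101]
tcp_rot: [-173.9, -2.2, 84.1]
wrist_force: [-1.0, -0.4, -0.8]
opening: 0.0852
grasp_force: 0.0
```

Call:
send_rows --linear '[[0.0225,-0.01,0.0035],[0.0235,-0.0065,0.003],[0.0245,-0.0025,0.0025],[0.0245,0.0015,0.0025],[0.024,0.005,0.002],[0.023,0.009,0.002],[0,0,0]]' --twist '[[-0.076,-0.083,-0.915],[-0.076,-0.083,-0.915],[-0.076,-0.083,-0.915],[-0.076,-0.083,-0.915],[-0.076,-0.083,-0.915],[-0.076,-0.083,-0.915],[0,0,0]]' --gripper '[100,100,100,100,100,100,100]'

```text
time: 5.2
ee_pos: [0.4037, 0.3918, 0.2001]
tcp_rot: [-179.9, 0.0, 139.0]
wrist_force: [-0.5, -0.3, 0.0]
opening: 0.0852
grasp_force: 0.0
```

```bash
python3 - <<'E'
from h import *
o=bot.get_obs(); print(o['time'],o['q'],o['ee_pos'],o['tcp_rot']); im=save("wrist","w2.png")
p=[o['ee_pos'],o['tcp_rot']]; np.save('p2.npy',np.array(p))
for n,X in (('knob',(.404,.390,.086)),('ahole',(.4485,.353,.05)),('jhole',(.428,.309,.036))): print(n,proj('wrist',X,p))
E
```

```text
5.2 [ 4.41625912e+01  6.36081164e+00  9.04203734e+00  9.27485660e+01
 -2.50385877e-02  8.51636420e+01] [0.40365874 0.39184978 0.20014366] [-1.79930788e+02  1.92719491e-02  1.38998976e+02]
knob [317.28225543 191.50404607]
ahole [318.26220177 234.30845774]
jhole [277.19461381 240.16415842]
```

View pics/w2.png

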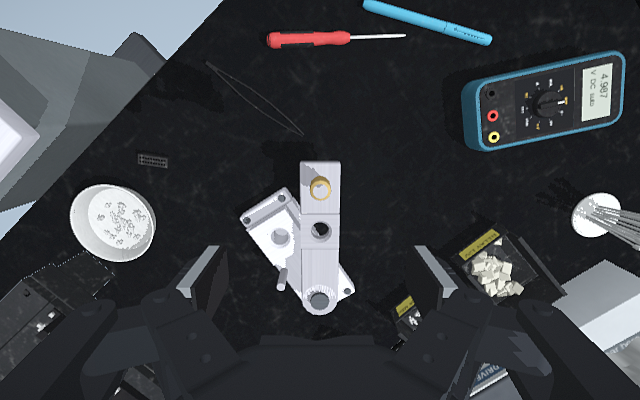

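The wrist view is straight over the jig: knob top (321,187), arm hole (321,231), jig hole (280,238), pivot (319,300). The arm lies along the tool x axis. I'll refine with these.

```bash
python3 - <<'E'
from h import *
np.set_printoptions(precision=4,suppress=True)
p1,p2=np.load('p1.npy'),np.load('p2.npy')
for n,a,b,z in(('knobtop',(88,238),(321,187),.086),('ahole',(126,198),(321,231),.05),('jhole',(166,210),(280,238),.036),('piv',(151,150),(319,300),.058)):
  print(n,atz(ray('wrist',b,p2),z),*tri([ray('wrist',a,p1),ray('wrist',b,p2)]))
E
```

```text
knobtop [0.403  0.3953 0.086 ] [0.4039 0.3955 0.0846] [np.float64(0.0007552066574052912), np.float64(0.0007552066574055058)]
ahole [0.4475 0.3578 0.05  ] [0.4486 0.3577 0.0485] [np.float64(0.0006717448298963265), np.float64(0.0006717448298962608)]
jhole [0.4281 0.3132 0.036 ] [0.4287 0.3127 0.0344] [np.float64(0.00015442251417611215), np.float64(0.00015442251417612318)]
piv [0.507  0.3036 0.058 ] [0.5143 0.3009 0.0496] [np.float64(0.002890462078044471), np.float64(0.0028904620780445976)]
```

Call:
send_rows --linear '[[0.002,0.0025,0.035],[0,0,0.035],[0,0,0.035],[0,0,0.025],[0,0,0],[0,0,0],[0,0,0],[0,0,0]]' --twist '[[0,0,0],[0,0,0],[0,0,0],[0,0,0],[0,0,0],[0,0,0],[0,0,0],[0,0,0]]' --gripper '[60,60,60,60,10,10,10,10]' --grip_force 20

```text
time: 6.25
ee_pos: [0.4061, 0.393, 0.0714]
tcp_rot: [180.0, 0.0, 138.7]
wrist_force: [-0.3, -0.7, 2.6]
opening: 0.0174
grasp_force: 20.3
```

```bash
python3 - <<'E'
from h import *
o=bot.get_obs(); print(o['time'],o['ee_pos'],o['tcp_rot'],o['wrist_force'],o['opening'],o['grasp_force'])
p=np.array(o['ee_pos']);yaw=o['tcp_rot'][2]
d=R.from_euler('z',yaw,degrees=True).apply([1,0,0]); piv=p-.14*d; print(piv)
pts=[]
for i in range(1,9):
    a=np.radians(yaw+4.4*i); pts.append((np.array([piv[0]+.14*np.cos(a),piv[1]+.14*np.sin(a),p[2]]),yaw+4.4*i,1))
plan(pts)
E
```

```text
6.25 [0.40607288 0.39299121 0.07142396] [1.79983952e+02 4.21587099e-02 1.38680402e+02] [-0.32483422 -0.65912993  2.63685598] 0.01742436366065187 20.283104069530964
[0.51121825 0.30055501 0.07142396]
L [[-0.0004, -0.0107, -0.0], [-0.0004, -0.0108, -0.0], [-0.0004, -0.0107, -0.0], [-0.0004, -0.0108, -0.0], [-0.0005, -0.0107, -0.0], [-0.0004, -0.0107, -0.0], [-0.0004, -0.0108, -0.0], [-0.0004, -0.0107, -0.0]]
W [[0.001, 0.004, -0.44], [0.0, 0.0, -0.44], [0.0, 0.0, -0.44], [0.0, 0.0, -0.44], [0.0, 0.0, -0.44], [0.0, 0.0, -0.44], [0.0, 0.0, -0.44], [0.0, 0.0, -0.44]]
[0.37202528 0.3155061  0.07141687] [1.79997793e+02 4.71645802e-03 1.73880409e+02]
```

Call:
send_rows --linear '[[-0.0004,-0.0107,0],[-0.0004,-0.0107,0],[-0.0004,-0.0107,0],[-0.0004,-0.0107,0],[-0.0004,-0.0107,0],[-0.0004,-0.0107,0]]' --twist '[[0,0,-0.44],[0,0,-0.44],[0,0,-0.44],[0,0,-0.44],[0,0,-0.44],[0,0,-0.44]]' --gripper '[10,10,10,10,10,10]'

```text
time: 7.0
ee_pos: [0.3765, 0.3366, 0.0714]
tcp_rot: [180.0, 0.1, 165.2]
wrist_force: [5.0, -0.5, -0.3]
opening: 0.0177
grasp_force: 20.1
```

Call:
send_rows --linear '[[-0.0002,-0.0053,0],[-0.0002,-0.0053,0]]' --twist '[[0,0,-0.22],[0,0,-0.22]]' --gripper '[10,10]'

```text
time: 7.25
ee_pos: [0.3743, 0.3264, 0.0714]
tcp_rot: [180.0, 0.1, 169.5]
wrist_force: [2.8, -0.0, 0.1]
opening: 0.0181
grasp_force: 20.1
```

Call:
send_rows --linear '[[0,-0.003,0],[0,0,0]]' --twist '[[0,0,-0.12],[0,0,0]]' --gripper '[10,10]'

```text
time: 7.5
ee_pos: [0.3737, 0.3234, 0.0713]
tcp_rot: [-180.0, 0.1, 170.7]
wrist_force: [5.1, -0.7, 4.1]
opening: 0.018
grasp_force: 20.5
```

Call:
send_rows --linear '[[0,-0.003,0],[0,0,0]]' --twist '[[0,0,-0.12],[0,0,0]]' --gripper '[10,10]'

```text
time: 7.75
ee_pos: [0.3734, 0.3211, 0.0713]
tcp_rot: [179.9, 0.1, 171.9]
wrist_force: [5.8, 1.2, 4.2]
opening: 0.0173
grasp_force: 20.5
```

Call:
send_rows --linear '[[0,-0.002,0],[0,0,0]]' --twist '[[0,0,-0.08],[0,0,0]]' --gripper '[10,10]'

```text
time: 8.0
ee_pos: [0.3734, 0.3209, 0.0714]
tcp_rot: [179.7, 0.1, 172.7]
wrist_force: [6.7, 11.9, -0.3]
opening: 0.0181
grasp_force: 20.3
```

The stop has been reached: 12 N reaction and no further travel. I'll release, rise, and check from above.

Call:
send_rows --linear '[[0,0.0008,0],[0,0,0],[0,0,0],[0,0,-0.04],[0,0,-0.05],[0,0,-0.04],[-0.03,0,0],[0,0,0]]' --twist '[[0,0,0],[0,0,0],[0,0,0],[0,0,0],[0,0,0],[0,0,0],[0,0,0],[0,0,0]]' --gripper '[60,60,60,60,60,60,60,60]'

```text
time: 9.0
ee_pos: [0.403, 0.3152, 0.2002]
tcp_rot: [-179.9, -0.0, 172.6]
wrist_force: [-0.2, 0.7, -0.5]
opening: 0.0511
grasp_force: 0.0
```

```bash
python3 - <<'E'
from h import *
o=bot.get_obs(); print(o['time'],o['ee_pos'],o['tcp_rot'],o['opening']); im=save("wrist","w3.png")
p=[o['ee_pos'],o['tcp_rot']]; np.save('p3.npy',np.array(p))
x=proj('wrist',(.428,.313,.05),p); print(x)
x0,y0=int(x[0])-100,int(x[1])-75
print(x0,y0); cv2.imwrite('pics/w3c.png',cv2.resize(im[y0:y0+150,x0:x0+200,::-1],(800,600),interpolation=cv2.INTER_CUBIC))
E
```

```text
9.0 [0.40297286 0.31521069 0.20024685] [-1.79918580e+02 -2.50527968e-02  1.72628301e+02] 0.05109922746625463
[318.90564809 205.21009368]
218 130
```

View pics/w3c.png

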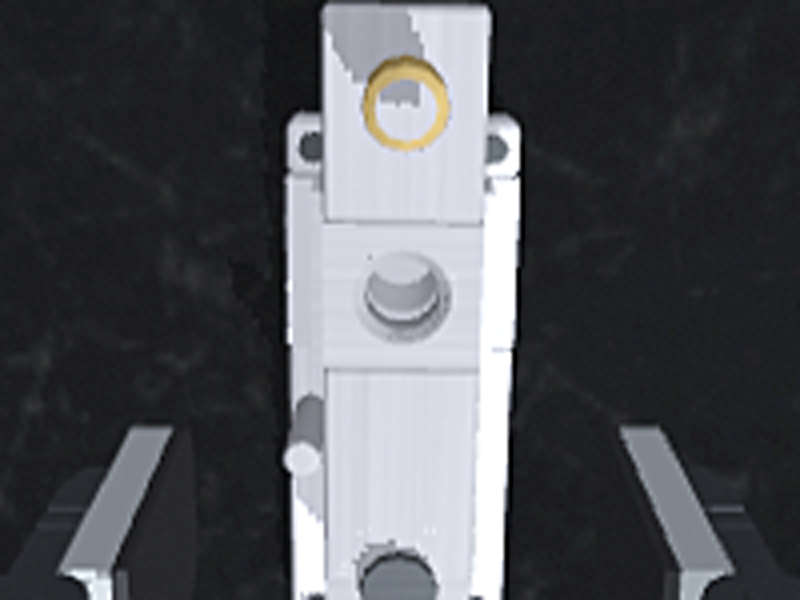

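The arm is closed: its hole (full-frame pixel (319.3,203.7)) lies over the base hole, and the knob is at (319.2,156.2). Next I'll compute the insertion point and the route to the pin.

```bash
python3 - <<'E'
from h import *
p=np.load('p3.npy')
print(atz(ray('wrist',(319.3,203.7),p),.05),atz(ray('wrist',(319.2,156.2),p),.086))
plan([([.421,-.338,.2],168,13)])
E
```

```text
[0.4264003  0.31361723 0.05      ] [0.37136678 0.32012559 0.086     ]
L [[-0.0079, -0.0496, 0.0001], [-0.0082, -0.0496, 0.0001], [-0.0085, -0.0496, 0.0], [-0.0088, -0.0494, 0.0001], [-0.0091, -0.0495, 0.0], [-0.0094, -0.0493, 0.0001], [-0.0098, -0.0493, 0.0], [-0.01, -0.0493, 0.0]]
W [[-0.001, -0.001, 0.036], [-0.001, -0.0, 0.035], [-0.001, -0.001, 0.036], [-0.001, -0.0, 0.036], [-0.001, -0.001, 0.035], [-0.001, -0.0, 0.036], [-0.001, -0.001, 0.036], [-0.001, -0.001, 0.035]]
L [[-0.0103, -0.0492, 0.0001], [-0.0107, -0.0491, -0.0], [-0.0109, -0.049, -0.0], [-0.0113, -0.049, -0.0], [-0.0116, -0.0489, -0.0]]
W [[-0.0, -0.0, 0.036], [-0.001, -0.001, 0.035], [-0.001, -0.0, 0.036], [-0.001, -0.001, 0.036], [-0.001, -0.001, 0.035]]
[ 0.42103332 -0.33797248  0.19999823] [-1.79998004e+02  4.29792689e-03  1.68004236e+02]
```

Call:
send_rows --linear '[[-0.008,-0.0495,0],[-0.008,-0.0495,0],[-0.0085,-0.0495,0],[-0.009,-0.0495,0],[-0.009,-0.0495,0],[-0.0095,-0.0495,0],[-0.01,-0.0495,0],[-0.01,-0.0495,0]]' --twist '[[0,0,0.036],[0,0,0.036],[0,0,0.036],[0,0,0.036],[0,0,0.036],[0,0,0.036],[0,0,0.036],[0,0,0.036]]' --gripper '[60,60,60,60,60,60,60,60]'

```text
time: 10.05
ee_pos: [0.4133, -0.088, 0.2005]
tcp_rot: [-179.9, -0.1, 169.8]
wrist_force: [1.1, 1.0, -0.7]
opening: 0.051
grasp_force: 0.0
```

Call:
send_rows --linear '[[-0.0105,-0.049,0],[-0.0105,-0.049,0],[-0.011,-0.049,0],[-0.0115,-0.049,0],[-0.0115,-0.049,0],[0,0,0],[0,0,0]]' --twist '[[0,0,0.036],[0,0,0.036],[0,0,0.036],[0,0,0.036],[0,0,0.036],[0,0,0],[0,0,0]]' --gripper '[60,60,60,60,60,60,60]'

```text
time: 10.92
ee_pos: [0.4215, -0.3371, 0.2007]
tcp_rot: [-180.0, -0.1, 168.0]
wrist_force: [-0.1, 0.2, 0.2]
opening: 0.0511
grasp_force: 0.0
```

```bash
python3 - <<'E'
from h import *
o=bot.get_obs(); print(o['time'],o['ee_pos'],o['tcp_rot'],o['opening']); im=save("wrist","w4.png")
p=[o['ee_pos'],o['tcp_rot']]; np.save('p4.npy',np.array(p))
for X in((.421,-.339,.076),(.344,-.323,.056)): print(proj('wrist',X,p))
E
```

```text
10.925 [ 0.42154761 -0.33708088  0.20066267] [-1.79985407e+02 -8.49771521e-02  1.68002856e+02] 0.051077507525373364
[315.9437323  188.11092113]
[315.7345461  101.50713716]
```

View pics/w4.png

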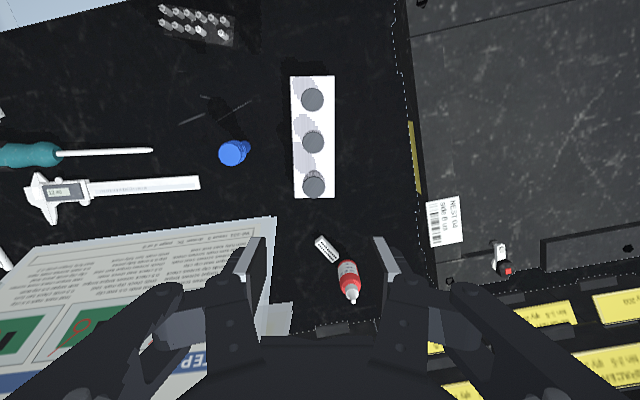

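The wrist view shows the rack with the long pin's head at (313.5,186) and the other heads at (313,141) and (312,98). The manual stand's near corner is at (277,215), so I'll check its clearance.

```bash
python3 - <<'E'
from h import *
p=np.load('p4.npy')
print('pin',atz(ray('wrist',(313.5,186),p),.076),tri([ray('wrist',(313.5,186),p),ray('scene',(405,251.4)),ray('side',(291.6,282.2))]))
print('corner',tri([ray('wrist',(277,215),p),ray('scene',(435,274))]), atz(ray('wrist',(277,215),p),0),atz(ray('wrist',(277,215),p),.1))
s=cv2.imread('pics/s0.png');d=cv2.imread('pics/d0.png')
def c(im,x,y,w,h): return cv2.resize(im[y:y+h,x:x+w],(400,450),interpolation=cv2.INTER_CUBIC)
cv2.imwrite('pics/c1.png',np.hstack([c(s,380,180,160,180),c(d,240,240,160,180)]))
E
```

```text
pin [ 0.41851107 -0.34083284  0.076     ] (array([ 0.41982705, -0.34002079,  0.07679699]), [np.float64(0.0016633658428679002), np.float64(0.0007442322588321782), np.float64(0.002276080011444371)])
corner (array([ 0.46957944, -0.40386464, -0.00179213]), [np.float64(0.00726989978707839), np.float64(0.0072698997870784925)]) [ 0.46402814 -0.39755819  0.        ] [ 0.43188843 -0.37652087  0.1       ]
```

View pics/c1.png

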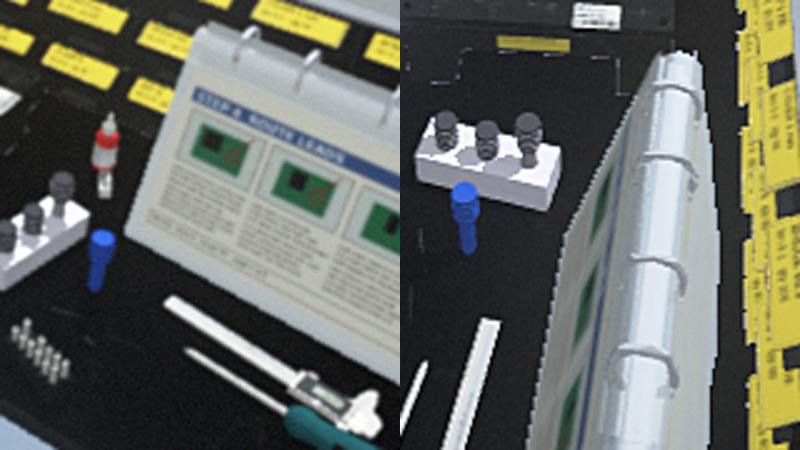

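The stand's corner is on the bench at (0.466,-0.40) and the stand leans back from there, so the gripper clears it. I'll go down to the pin head.

Call:
send_rows --linear '[[0.0022,-0.004,0.04],[0,0,0.04],[0,0,0.034],[0,0,0.02],[0,0,0],[0,0,0],[0,0,0],[0,0,0]]' --twist '[[0,0,0],[0,0,0],[0,0,0],[0,0,0],[0,0,0],[0,0,0],[0,0,0],[0,0,0]]' --gripper '[60,60,60,60,60,10,10,10]' --grip_force 60

```text
time: 11.98
ee_pos: [0.4192, -0.3417, 0.068]
tcp_rot: [-179.9, 0.0, 168.0]
wrist_force: [-0.3, 0.7, -0.4]
opening: 0.0083
grasp_force: 0.0
```

Call:
send_rows --linear '[[0,0,0],[0,0,0]]' --twist '[[0,0,0],[0,0,0]]' --gripper '[10,10]'

```text
time: 12.22
ee_pos: [0.4192, -0.3418, 0.0678]
tcp_rot: [-179.9, 0.0, 168.0]
wrist_force: [0.0, -0.3, 5.4]
opening: 0.0084
grasp_force: 2.7
```

The opening went to 8 mm, so the pin isn't between the pads as expected. I'll look.

```bash
python3 - <<'E'
from h import *
im=save("wrist","w5.png"); s=save("scene","s5.png"); d=save("side","d5.png")
r=lambda a,w,h: cv2.resize(a[:,:,::-1],(w,h),interpolation=cv2.INTER_CUBIC)
cv2.imwrite('pics/c5.png',np.vstack([r(im[100:320,170:470],800,586)[:586:2,::2] if 0 else np.hstack([r(im[100:300,180:447],400,300),r(im[0:200,180:447],400,300)]),np.hstack([r(s[210:300,340:460],400,300),r(d[230:320,230:350],400,300)])]))
o=bot.get_obs(); print(o['time'],o['ee_pos'],o['opening'],o['grasp_force'])
E
```

```text
12.375 [ 0.4191903  -0.34180694  0.06786784] 0.008898900130648583 2.816143138334155
```

View pics/c5.png

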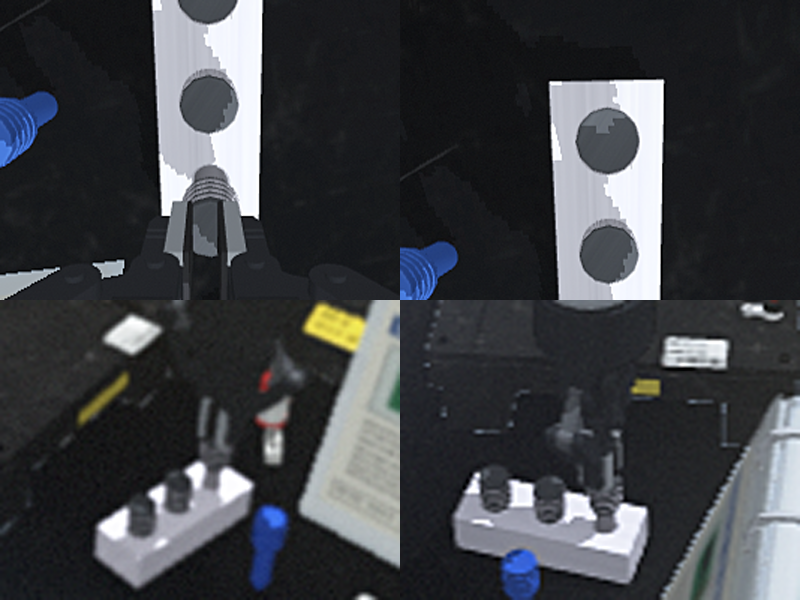

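The crop shows the fingers at the long pin's head, with its shank still in the rack and both short pins and the blue look-alike standing. But the 8.9 mm gap and low force don't fit a 22 mm head. I've used all my picture views, so I'll probe by numbers: close fully and read the opening and force.

Call:
send_rows --linear '[[0,0,0],[0,0,0]]' --twist '[[0,0,0],[0,0,0]]' --gripper '[0,0]' --grip_force 60

```text
time: 12.62
ee_pos: [0.4192, -0.3415, 0.0678]
tcp_rot: [-179.9, 0.0, 168.0]
wrist_force: [-0.0, 2.4, 5.5]
opening: -0.0002
grasp_force: 3.0
```

```bash
python3 - <<'E'
from h import *
o=bot.get_obs(); print(o['time'],o['ee_pos'],o['opening'],o['grasp_force'],o['wrist_force'],o['torque'])
E
```

```text
12.625 [ 0.41923495 -0.34151134  0.06783061] -0.00022683302784070927 3.012633456964977 [-1.74286395e-03  2.41333953e+00  5.46525733e+00] [ 0.38614272 -0.07364054 -0.02166783]
```

```bash
python3 - <<'E'
from h import *
np.set_printoptions(precision=1,suppress=True)
for z in(.076,.054,.05,.03):
    X=(.4195,-.3405,z); a=proj('scene',X);b=proj('side',X)
    print(z,a,b,'crop',(a-[340,210])*400/120+[0,300],(b-[230,230])*400/120+[400,300])
s0=cv2.imread('pics/s0.png',0);s5=cv2.imread('pics/s5.png',0);d0=cv2.imread('pics/d0.png',0);d5=cv2.imread('pics/d5.png',0)
print(np.hstack([s0[244:272,398:412:2],s5[244:272,398:412:2]])); print(np.hstack([d0[276:302,284:300:2],d5[276:302,284:300:2]]))
E
```

```text
0.076 [405.  251.5] [290.6 283.2] crop [216.8 438.3] [602.  477.3]
0.054 [404.  258.1] [290.9 290.1] crop [213.5 460.3] [603.  500.2]
0.05 [403.9 259.3] [290.9 291.3] crop [212.9 464.2] [603.1 504.3]
0.03 [403.  265.1] [291.2 297.4] crop [210.  483.8] [604.  524.6]
[[ 27  22  29  24  26  22  28  17  93  57  25 104  56  35]
 [ 24  26  28  24  28  25  27  23 103  54  37 113  65  31]
 [ 26  26  27  29  27  30  27  21 100  41  40 117  60  34]
 [ 27  29  27  33  27  27  29  27 105  36  42 116  63  31]
 [ 26  23  37  49  45  26  23  27 105  35  46 115  62  29]
 [ 27  28  67  88  86  46  23  25 103  31  55 117  54  37]
 [ 23  35  87  93  93  74  28  27  97  33  59 114  49  31]
 [ 25  51  89  93  94  88  24  23  54  34  68 111  40  32]
 [ 17  81  83  90  95  87  34  20  61  51  75 115  42  38]
 [ 20  90  74  82  88  72  35  25  83  60  73 109  60  35]
 [ 22  88  81  66  64  69  36  24  86  69  70 104  87  39]
 [ 21  80  78  83  74  86  36  22  83  74  84  85  85  34]
 [ 18  69  69  75  62  79  30  14  69  72  71  63  68  32]
 [ 19  64  72  74  73  68  22  19  66  71  77  73  64  24]
 [ 85 11
[... 1861 characters left out ...]
 230  63  99 124  72 227 192]
 [243 243  81  66  78 150 255 255 236 235  52  40  51 128 255 250]
 [244 253  74  81  72 134 251 247 237 247  73  86  70 125 245 240]
 [253 252 206  73  69 197 247 243 247 247 195  55  64 186 239 235]
 [156 255 255 104 105 176 245 241 145 254 246  97  98 165 237 235]
 [166 166 129 101 108 162 248 242 156 154 119  96 102 152 242 235]
 [164 168 114 103 107 114 251 245 154 157 109  94  97 108 246 239]
 [168 165 116  96 100 136 251 244 158 158 109  90  91 129 245 236]
 [170 169 152  88  91 228 245 245 161 160 144  80  86 214 239 238]
 [171 168 223 239 246 250 242 241 161 157 208 229 238 243 234 235]
 [170 163 255 251 249 246 243 244 161 152 251 245 244 239 236 236]]
```

The pixel comparison settles it. The pin has not moved, and in both fixed views the shut fingertips rest on its head top (z ≈ 0.076) while the TCP reads 0.068, with 5.5 N upward. So the real tips are about 22 mm farther back than stated, which also explains the knob's 17.5 mm reading at its chamfer. I'll rise, open, go 20 mm deeper and grip again.

Call:
send_rows --linear '[[0,0,-0.02],[0,0,0],[0,0,0],[0,0,0],[0,0,0],[0,0,0.01],[0,0,0.01],[0,0,0]]' --twist '[[0,0,0],[0,0,0],[0,0,0],[0,0,0],[0,0,0],[0,0,0],[0,0,0],[0,0,0]]' --gripper '[60,60,60,60,60,60,60,60]'

```text
time: 13.62
ee_pos: [0.4183, -0.341, 0.0658]
tcp_rot: [-180.0, -0.1, 168.0]
wrist_force: [0.6, -0.1, 0.0]
opening: 0.0512
grasp_force: 0.0
```

Call:
send_rows --linear '[[0,0,0.007],[0,0,0.007],[0,0,0.006],[0,0,0],[0,0,0],[0,0,0],[0,0,0],[0,0,0]]' --twist '[[0,0,0],[0,0,0],[0,0,0],[0,0,0],[0,0,0],[0,0,0],[0,0,0],[0,0,0]]' --gripper '[60,60,60,60,5,5,5,5]' --grip_force 60

```text
time: 14.62
ee_pos: [0.4191, -0.3416, 0.0476]
tcp_rot: [-179.9, 0.0, 168.0]
wrist_force: [-0.0, 0.8, 4.9]
opening: 0.02
grasp_force: 58.6
```

Gripped: 20 mm with 59 N. Lift.

Call:
send_rows --linear '[[0,0,-0.01],[0,0,-0.02],[0,0,-0.03],[0,0,-0.03],[0,0,-0.03],[0,0,-0.03],[0,0,-0.01],[0,0,0]]' --twist '[[0,0,0],[0,0,0],[0,0,0],[0,0,0],[0,0,0],[0,0,0],[0,0,0],[0,0,0]]' --gripper '[5,5,5,5,5,5,5,5]'

```text
time: 15.62
ee_pos: [0.4191, -0.3415, 0.2072]
tcp_rot: [-179.9, 0.0, 168.0]
wrist_force: [0.0, -0.5, -1.4]
opening: 0.0196
grasp_force: 58.6
```

```bash
python3 - <<'E'
from h import *
o=bot.get_obs(); print(o['time'],o['ee_pos'],o['tcp_rot'],o['opening'],o['grasp_force'],o['wrist_force'])
plan([([.4264,.3136,.2],172.6,14)])
# pin presence: centroid of changed pixels in rack spot + projected location of lifted pin
s0=cv2.imread('pics/s0.png',0).astype(int); s=cv2.cvtColor(camera('scene'),cv2.COLOR_RGB2GRAY).astype(int); cv2.imwrite('pics/s6.png',s)
x,y=map(int,proj('scene',(.4195,-.3405,.04))); print('rack spot',s0[y-2:y+4,x-2:x+3].mean(),s[y-2:y+4,x-2:x+3].mean())
E
```

```text
15.625 [ 0.41905913 -0.34153228  0.20724262] [-1.79911089e+02  1.12008065e-02  1.68013562e+02] 0.01963773047836425 58.59998166561127 [ 0.04320228 -0.46450233 -1.41570011]
L [[0.0092, 0.0459, 0.0004], [0.0089, 0.0459, 0.0005], [0.0087, 0.046, 0.0004], [0.0084, 0.046, 0.0005], [0.0082, 0.0461, 0.0005], [0.0079, 0.0462, 0.0004], [0.0076, 0.0461, 0.0005], [0.0074, 0.0462, 0.0005]]
W [[-0.001, 0.0, -0.033], [-0.0, 0.0, -0.033], [-0.001, 0.0, -0.032], [-0.001, 0.0, -0.033], [-0.0, 0.0, -0.033], [-0.001, 0.0, -0.033], [-0.0, 0.0, -0.032], [-0.001, 0.0, -0.033]]
L [[0.0071, 0.0463, 0.0005], [0.0068, 0.0463, 0.0005], [0.0066, 0.0463, 0.0005], [0.0063, 0.0464, 0.0005], [0.006, 0.0464, 0.0005], [0.0058, 0.0465, 0.0005]]
W [[-0.001, 0.0, -0.033], [-0.0, 0.001, -0.033], [-0.001, -0.0, -0.032], [-0.001, -0.0, -0.033], [-0.0, -0.0, -0.033], [-0.001, -0.0, -0.033]]
[0.42639151 0.31364845 0.19999187] [ 1.79999361e+02 -2.37005028e-03  1.72603555e+02]
rack spot 110.06666666666666 215.26666666666668[ WARN:0@0.652] global loadsave.cpp:1063 imwrite_ Unsupported depth image for selected encoder is fallbacked to CV_8U.
```

The pin has left the rack (the spot is now bright) and weighs about 1.5 N in the grip. I'll carry it over to the hole.

Call:
send_rows --linear '[[0.009,0.046,0],[0.009,0.046,0],[0.0087,0.046,0],[0.0084,0.046,0],[0.0082,0.046,0],[0.0079,0.046,0],[0.0077,0.046,0],[0.0074,0.0462,0]]' --twist '[[0,0,-0.033],[0,0,-0.033],[0,0,-0.033],[0,0,-0.033],[0,0,-0.033],[0,0,-0.033],[0,0,-0.033],[0,0,-0.033]]' --gripper '[5,5,5,5,5,5,5,5]'

```text
time: 16.68
ee_pos: [0.4223, 0.0342, 0.2053]
tcp_rot: [-179.9, -0.1, 170.7]
wrist_force: [1.2, -0.9, -1.0]
opening: 0.0198
grasp_force: 58.7
```

Call:
send_rows --linear '[[0.0071,0.0463,0],[0.0068,0.0463,0],[0.0066,0.0463,0],[0.0063,0.0464,0],[0.006,0.0464,0],[0.0058,0.0465,0],[0,0,0],[0,0,0]]' --twist '[[0,0,-0.033],[0,0,-0.033],[0,0,-0.033],[0,0,-0.033],[0,0,-0.033],[0,0,-0.033],[0,0,0],[0,0,0]]' --gripper '[5,5,5,5,5,5,5,5]'

```text
time: 17.68
ee_pos: [0.4256, 0.3132, 0.2051]
tcp_rot: [-179.8, -0.1, 172.7]
wrist_force: [0.3, -0.2, -0.5]
opening: 0.0199
grasp_force: 58.8
```

```bash
python3 - <<'E'
from h import *
o=bot.get_obs(); print(o['time'],o['ee_pos'],o['tcp_rot'],o['opening'],o['grasp_force'])
Rm=rot(o['tcp_rot']); print(Rm.T@(np.array([.4264,.3136,.12])-o['ee_pos']))
E
```

```text
17.675 [0.42556934 0.31323596 0.20513699] [-1.79830371e+02 -1.05456709e-01  1.72666273e+02] 0.0199335815753433 58.82880449295044
[-0.00093409  0.00071915  0.08513366]
```

Call:
send_rows --linear '[[-0.0009,0.0007,0.03],[0,0,0.04],[0,0,0.035],[0,0,0.005],[0,0,0.005],[0,0,0.005],[0,0,0]]' --twist '[[0,0,0],[0,0,0],[0,0,0],[0,0,0],[0,0,0],[0,0,0],[0,0,0]]' --gripper '[5,5,5,5,5,5,5]'

```text
time: 18.55
ee_pos: [0.4272, 0.3142, 0.087]
tcp_rot: [-180.0, 0.0, 172.6]
wrist_force: [-0.3, 0.0, -0.7]
opening: 0.0196
grasp_force: 58.8
```

Call:
send_rows --linear '[[0,0,0.005],[0,0,0.005],[0,0,0]]' --twist '[[0,0,0],[0,0,0],[0,0,0]]' --gripper '[5,5,5]'

```text
time: 18.92
ee_pos: [0.4267, 0.3139, 0.0758]
tcp_rot: [-179.9, -0.1, 172.6]
wrist_force: [-0.1, -0.7, -0.2]
opening: 0.0197
grasp_force: 58.8
```

Call:
send_rows --linear '[[0,0,0.005],[0,0,0.005],[0,0,0]]' --twist '[[0,0,0],[0,0,0],[0,0,0]]' --gripper '[5,5,5]'

```text
time: 19.3
ee_pos: [0.4267, 0.3138, 0.0658]
tcp_rot: [-179.9, -0.1, 172.6]
wrist_force: [0.2, -1.0, -0.1]
opening: 0.0199
grasp_force: 58.8
```

Entering freely: the tip is now below the arm's top with no contact force.

Call:
send_rows --linear '[[0,0,0.005],[0,0,0.005],[0,0,0.004],[0,0,0]]' --twist '[[0,0,0],[0,0,0],[0,0,0],[0,0,0]]' --gripper '[5,5,5,5]'

```text
time: 19.8
ee_pos: [0.4268, 0.3139, 0.052]
tcp_rot: [-179.9, -0.0, 172.6]
wrist_force: [0.1, -0.4, 0.3]
opening: 0.0199
grasp_force: 58.8
```

Call:
send_rows --linear '[[0,0,0.002],[0,0,0]]' --twist '[[0,0,0],[0,0,0]]' --gripper '[5,5]'

```text
time: 20.05
ee_pos: [0.4269, 0.314, 0.0504]
tcp_rot: [-179.9, -0.0, 172.6]
wrist_force: [0.1, -0.3, -0.9]
opening: 0.0195
grasp_force: 58.8
```

Call:
send_rows --linear '[[0,0,0.0015],[0,0,0]]' --twist '[[0,0,0],[0,0,0]]' --gripper '[5,5]'

```text
time: 20.3
ee_pos: [0.4269, 0.314, 0.0488]
tcp_rot: [-179.9, -0.0, 172.6]
wrist_force: [-0.4, -0.1, -0.3]
opening: 0.0198
grasp_force: 58.8
```

Call:
send_rows --linear '[[0,0,0.001],[0,0,0.001],[0,0,0]]' --twist '[[0,0,0],[0,0,0],[0,0,0]]' --gripper '[5,5,5]'

```text
time: 20.68
ee_pos: [0.4271, 0.3143, 0.0477]
tcp_rot: [-180.0, 0.0, 172.6]
wrist_force: [-2.1, 0.6, 6.0]
opening: 0.0193
grasp_force: 59.4
```

Call:
send_rows --linear '[[0,0,0],[0,0,0],[0,0,0],[0,0,-0.01],[0,0,-0.03],[0,0,-0.05],[0,0,-0.05],[0,0,0]]' --twist '[[0,0,0],[0,0,0],[0,0,0],[0,0,0],[0,0,0],[0,0,0],[0,0,0],[0,0,0]]' --gripper '[60,60,60,60,60,60,60,60]'

```text
time: 21.68
ee_pos: [0.4284, 0.3152, 0.1919]
tcp_rot: [179.8, 0.3, 172.6]
wrist_force: [-0.2, -0.3, -0.6]
opening: 0.0513
grasp_force: 0.0
```

```bash
python3 - <<'E'
from h import *
np.set_printoptions(precision=4,suppress=True)
o=bot.get_obs(); print(o['time'],o['ee_pos'],o['opening'],o['wrist_force']); p=[o['ee_pos'],o['tcp_rot']]
w=save('wrist','w7.png');s=save('scene','s7.png');d=save('side','d7.png')
# dark steel head blob near the projected home position
for n,im,pose in(('wrist',w,p),('scene',s,None),('side',d,None)):
    c=proj(n,(.4265,.3138,.076),pose); h=32 if n=='wrist' else 9
    x0,y0=np.round(c).astype(int)-h; g=cv2.cvtColor(im,cv2.COLOR_RGB2GRAY)[y0:y0+2*h+1,x0:x0+2*h+1]
    N,L,st,ce=cv2.connectedComponentsWithStats(((g<150)&(g>55)).astype(np.uint8))
    i=L[h,h] or 1+np.argmax(st[1:,4]); print(n,c,'blob',ce[i]+[x0,y0],st[i]+[x0,y0,0,0,0])
    if n!='wrist': print(g)
    else: print(g[::3,::3])
E
```

```text
21.675 [0.4284 0.3152 0.1919] 0.051281223756539915 [-0.1573 -0.3138 -0.6118]
wrist [315.7138 188.2383] blob [314.2681 185.6413] [301 169  26  33 552]
[[142 201 204 176 217 215 205 211 209 219 217 219 216 218 217 216 216 211
  255 255 255  22]
 [141 201 203 184 223 152 159 163 163 218 210 220 218 220 220 218 218 206
  255 255 255  26]
 [162 200 203 212 140 133 135 136 137 130 126 166 156 157 158 174 159 149
  255 255 255  25]
 [113 200 202 210 160 162 162 161 162 162 162 159 218 218 218 219 218 215
  255 255 255  26]
 [ 94 199 201 209 157 160 159 159 159 160 158 160 223 213 214 213 213 212
  255 255 255  29]
 [ 93 199 200 206 151 159 159 161 140 122 123 121 116 221 216 216 216 214
  255 254 255  30]
 [101 199 201 209 177 159 161 133 195 127 142 155 119 162 219 215 215 215
  255 254 244  33]
 [ 56 198 200 205 214 149 157 143 143 143 128 140 140 180 179 215 214 213
  255 254 246  35]
 [ 73 198 200 207 212 220 144 151 125 100 123 122  92 193 133 216 216 214
  255 254 182  34]
 [103 197 198 201 215 215 169 125 123 119 120 120 123 119 184 217 216 230
  255 255 166  28]
 [ 59 198 197 203 21
[... 3621 characters left out ...]
  44  63  73  72  66  53  27  27  32  30  31
   28]
 [ 26  29  34  20  23  32  60  81  81  62  70 112 125  25  23  28  28  32
   31]
 [139 192 241 160 162 157 124  69  65  62  61  70  79  38  22  25  18  16
   21]
 [ 75 143 210 204 202 195 135  53  83 104  76  89 149 191 162 143  79  53
   28]
 [ 77 137 212 201 203 189 118  58  78  92 107  98 117 179 205 190 183 215
  217]
 [ 82  88 115 104 106 101  78  72  78  71  76  72 116 175 185 178 203 192
  193]
 [ 86  92 118 117 112  96  83  59  46  54  48  52 131 200 178 169 195 192
  192]
 [ 84  93 115 118 119 116 108 102  97  90 112 172 205 187 179 198 193 192
  193]
 [ 84 100 142 158 164 185 196 216 214 213 209 206 199 174 149 197 192 190
  192]]
```

The pin head top appears within about 1 px of its predicted home position in both fixed views. It met the seat at TCP z 0.0477 (home 0.0476), the arm is still aligned, and the gripper is clear. I'm handing the job in.

```bash
python3 -c "
from workcell import ticket
print(ticket.job_done())"
```

```text
the job is handed in; nothing more can be done
None
```

I swung the arm to its stop and left the long pin standing in both holes with its head seated on the arm; I handed the job in at about 22 s of the 61 s, and no verdict came back.

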